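# Seat the sample under the photometer's push-latch flap

### The job

Press down on the front of the photometer's blue flap and let go so that its push latch pops it wide open, push the orange-capped sample vial fully home in its well, then push the flap over and press it down until it latches shut again. Work with the fingertips only: do not pull the vial up, and leave the spare vials, dishes, boxes and beaker where they stand.

Things in the scene. Friction and masses are not known exactly. Their poses are not given: they have to be found in the camera images.
- photometer: white bench instrument, fixed, 260 (x) x 180 (y) x 60 mm high; origin on the work surface, half-way across. Its x axis points from the low display end (50 mm high, x = -135 to -50 mm, toward the robot) to the hinge end, z up. The level deck at z = 60 mm carries the flap.
- flap_hinge (a point): middle of the flap's hinge line, 85 mm along the photometer's +x, on the deck (60 mm up). The hinge line runs along the photometer's y axis. Wide open, the flap's top face looks away from the display and its upper front edge stands about 125 mm above this point: push it over from behind.
- flap_press (a point): yellow dot on the flap's top face, where to press; moves with the flap. Latched, it lies 100 mm from the hinge line toward the display (photometer -x) and 34 mm above it; the front edge is 20 mm beyond. The flap is a blue hood 120 mm long, 100 wide, 34 high, open below.
- flap (a joint): angle in rad: 0 latched, 1.3 wide open. Push-push latch: press in to the stop at -0.09 (9 mm, about 4 N at the dot; under 5 mm does nothing) and let go: a damped spring opens it in under 2 s. To shut, push it over and down (about 5 N) to the same stop and let go: it returns to 0 and stays. Let go short of the stop it reopens; one press too many reopens it.
- vial_top (a point): centre of the top of the sample vial's orange cap (28 mm diameter), under the flap; it lies 20 mm to the photometer's -y side of its origin (85 mm before the hinge line), 64 mm above the work surface when the vial is home, higher at first.
- vial (a joint): height in m of the sample vial above its home position: 0 fully home (stop), about 0.008 to 0.014 at the start. It slides straight down in its well against 5 N of friction and stays where it is left.
- spare_vial_a: loose spare vial, white cap, 28 mm diameter, 60 mm tall, beside the photometer; origin under it. Leave alone.
- spare_vial_b: as spare_vial_a, on the other side of the photometer. Leave alone.
- dish_a: loose petri dish with seedlings, 114 mm diameter, 22 mm high; origin under it. Leave alone.
- dish_b: as dish_a. Leave alone.
- culture_box_a: loose clear lidded box with seedlings, 106 x 106 x 60 mm; origin under it. Leave alone.
- culture_box_b: as culture_box_a. Leave alone.
- beaker: loose glass beaker, 70 mm diameter, 85 mm tall; origin under it. Leave alone.

How it is judged:
By the outcome, as a careful person would: the job done as asked, in the order asked, and still so for the second after the job is handed in, with the robot touching nothing.
It also fails if it takes over 58 s, if anything falls off the work surface, if the arm or the gripper's body presses on something with over 40 N, if the wrist force passes 120 N, or if a joint passes its speed limit or range.

### The arm

A 6-joint arm with a two-finger parallel gripper is mounted at the origin on the work surface. World frame = base frame: x ahead of the robot, y to its left, z up, the work surface at z = 0. Lengths are in mm, angles in degrees, forces in N, time in s.
With the tool pointing down it reaches from about 350 to 850 mm from the base axis. Payload 8.1 kg.
Tool frame: the origin (TCP) lies midway between the tips of the shut fingers; the grasp point (between the pads) lies 19 mm behind it; y points along the fingers, x is the direction in which the jaws open and shut, and the axes are right-handed (so a half turn about y gives the same grasp; the last joint's range is limited). The gripper opens to 85 mm and grips with 20 to 120 N. Pads are 22 mm wide; open, the fingers measure 114 mm over their backs; the gripper's body (76 mm by 85 mm) begins 54 mm behind the grasp point. The pads swing forward as they close: fully open they stand 13 mm farther back than shut.
Start: joints at [-70.554, 7.471, 85.268, -0, 87.261, -4.893], TCP at [247.303, -546.669, 231.292] pointing down, gripper open.
Joint ranges: [-169.43, 169.43], [-51.17, 129.36], [1.28, 143.12], [-76.62, 256.62], [0, 156.53], [-152.29, 152.29]. Speed limits (degrees/s): [136.94, 136.94, 159.86, 180, 180, 180].

### API

Orientations are given as [roll, pitch, yaw] about the fixed x, y, z axes, in that order (R = Rz(yaw) Ry(pitch) Rx(roll)).
In Python, from bench import r gives the robot as it stands.
- The arm moves only by the tool move_arm, never from a script. Its arguments are lists of equal length, an entry for each row: "linear": the shift along the tool's x, y, z normalised to -1 to 1, where 1 is 300 mm, a list of three; "twist": the turn, a rotation vector about the tool's x, y, z normalised to -1 to 1, where 1 is pi/2 rad, a list of three; "hand": the opening, from -1 (shut) to 1 (fully open). A call has 1 to 12 rows; each row is the pose to reach, as a shift and turn from the pose measured when the call began, along the tool's axes at that moment; what a row does not reach only later rows make up. A row lasts 1/12 s, in which the tool goes at most 41.7 mm and 7.16 degrees, less where a joint would pass 70% of its speed; a pose out of reach is approached as far as the arm can. A call with a number of a shift or a turn outside -1 to 1 is refused whole. A call with a gripper value outside its range is refused whole. The fingers move at their own pace and stop on an object; "force" is the grip in N (left out, the last holds). Time passes only in rows, so rows that repeat a pose let the fingers close. It gives the time, the measured TCP pose, the force and the opening at its end, in the units of the state.
- r.sense(): the state, without advancing time (a new reading comes with each control period).
- r.snapshot(name): name is "scene" or "side" or "wrist"; returns a dict with "frame" (384x512x3 uint8, red, green, blue), "range_z" (384x512 float32, mm along the optical axis (not along the pixel's ray), 0 where there is no reading), "intrinsics" (3x3 intrinsics, pixels), "R" (3x3) and "t" (3): a world point X has camera coordinates R X + t; the wrist camera has in their place "hand_eye" (4x4, takes a point from camera to tool coordinates, whose origin is the TCP and whose axes are the tool frame's). Camera axes: x right, y down, z forward; pixel columns grow to the right and rows downward; lengths in mm; the calibration is good to about 2 mm. The wrist camera is an equidistant fisheye: a pixel r from the principal point sees the ray r / f radians off the axis. A picture is of the moment at which its call begins: read the wrist's pose just before it.
- r.hand_in(): hands the job in, once; it reports no verdict.
The state is a dict: "time": time; "joint_pos": joint angles; "qd": joint speeds; "joint_efforts": joint torques, N m; "tool_pos": TCP position; "tcp_rot": TCP orientation; "ft_force": force on the tool from outside, world axes, zero at the start; "wrist_torque": the same for the moment, N m; "finger_gap": finger opening in mm.
Only numpy, scipy, OpenCV 4.12 (cv2) and the standard library are available. Lean on these libraries where they do the work, as an engineer would, in place of code of your own. Each camera call takes 0.05 s, during which the arm holds its last target. There are 200 camera calls.

## Working session

There is one attempt and no reset: what is moved stays moved. The work goes in short steps, Python scripts to look and compute and a tool call to move; the robot and the scene stay as the last step left them, time stands still between calls to the robot, and variables do not carry over. Pictures are saved under pics/ and viewed, on a budget of 10 in all, crops included, one or two more only if the job needs it, and the job is handed in when it is done.

Besides the shell and the picture viewer there is one more tool, called after "Emit:" as name(argument=value, ...) on one line, values as JSON. move_arm: Moves the arm, as the interface text tells. Scaled input: -1 to 1 covers 300 mm each way for a shift and pi/2 rad each way for a turn. Its arguments: {"type":"object","properties":{"linear":{"type":"array","items":{"type":"array","items":{"type":"number","minimum":-1,"maximum":1}}},"twist":{"type":"array","items":{"type":"array","items":{"type":"number","minimum":-1,"maximum":1}}},"hand":{"type":"array","items":{"type":"number"}},"force":{"type":"number"}},"required":["linear","twist","hand"]}

```bash
mkdir -p pics; ls; python3 - <<'E'
from bench import r
import cv2,numpy as np
print(r.sense())
fs=[]
for n in("scene","side"):
    s=r.snapshot(n); np.savez(f"pics/{n}0.npz",**s); fs.append(s["frame"]); print(n,s["intrinsics"].tolist(),s["R"].tolist(),s["t"].tolist())
cv2.imwrite("pics/a.png",cv2.resize(np.vstack(fs),None,fx=.78,fy=.78)[:,:,::-1])
E
```

```text
pics
{'time': 0.0, 'joint_pos': array([-7.05540291e+01,  7.51604883e+00,  8.53283789e+01, -8.92708775e-04,
        8.72617451e+01, -4.89360926e+00]), 'qd': array([ 0.0132651 , -0.06523549, -0.03143667,  0.01321183,  0.02247687,
        0.08666551]), 'joint_efforts': array([ 8.03600506e-04, -5.69404221e+01, -5.00556779e+01,  2.33882008e-05,
        1.48987159e-02,  1.56450772e-07]), 'tool_pos': array([ 247.11416208, -546.15107417,  230.2432556 ]), 'tcp_rot': array([-89.9918312 ,   0.10586184, -65.66036883]), 'ft_force': array([-0.35049453,  0.36785143, -1.16516711]), 'wrist_torque': array([0.02605073, 0.02454668, 0.00592405]), 'finger_gap': 85.52480263881733}
scene [[386.4221044343487, 0.0, 255.23287660520566], [0.0, 386.4221044343487, 193.87854567288235], [0.0, 0.0, 1.0]] [[-0.8713081830491765, 0.49073045063282644, 0.002382220234559], [0.30260589642523467, 0.5410957404027437, -0.7846305316304527], [-0.3863311035889073, -0.6829341289902782, -0.6199590743428692]] [411.35446841363853, -70.85373977014233, 1419.8018869857285]
side [[354.1062082019965, 0.0, 251.3182260325954], [0.0, 354.1062082019965, 189.3788892972202], [0.0, 0.0, 1.0]] [[-0.7080588488639623, -0.7059915074071457, -0.015121442207239858], [-0.45958839963502873, 0.47698064975296567, -0.749178191542007], [0.536126076092512, -0.5235126084730195, -0.6621958768396412]] [343.18494620154576, 267.0354691795499, 786.7679476523433]
```

View pics/a.png

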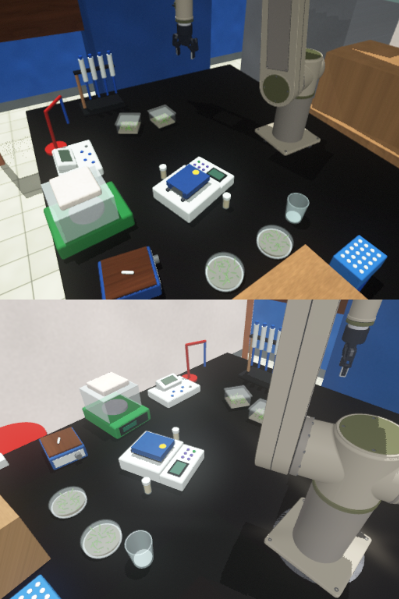

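The top half is the scene view: photometer at about (250,235) px full-size, yellow dot at about (250,220). The bottom half is the side view: flap at about (195,188), with the spare vials on both sides. Next I measure the pose from depth and colour.

```bash
cat > h.py <<'E'
import numpy as np,cv2
def cloud(s):
    z=s["range_z"];K=s["intrinsics"];v,u=np.indices(z.shape)
    P=np.stack([(u-K[0,2])/K[0,0]*z,(v-K[1,2])/K[1,1]*z,z],-1)
    return (P-s["t"])@s["R"]
def masks(s):
    h=cv2.cvtColor(np.ascontiguousarray(s["frame"]),cv2.COLOR_RGB2HSV)
    H,S,V=[h[...,i].astype(int) for i in range(3)];ok=s["range_z"]>0
    return dict(blue=(H>100)&(H<125)&(S>120)&(V>60)&ok,yellow=(H>20)&(H<35)&(S>120)&(V>120)&ok,orange=(H>3)&(H<20)&(S>150)&(V>120)&ok,white=(S<40)&(V>150)&ok)
def ray(s,uv,z):
    d=s["R"].T@np.linalg.solve(s["intrinsics"],[*uv,1]);c=-s["R"].T@s["t"];return c+d*(z-c[2])/d[2]
E
python3 - <<'E'
from h import *
for n in("scene","side"):
    s=dict(np.load(f"pics/{n}0.npz"));X=cloud(s);m=masks(s)
    near=(X[...,0]>350)&(X[...,0]<900)&(abs(X[...,1])<350)
    y=m["yellow"]&near&(X[...,2]>80)&(X[...,2]<110)
    v,u=np.nonzero(y);print(n,"dot",len(u),X[y].mean(0).round(1),ray(s,(u.mean(),v.mean()),94).round(1))
    dot=X[y].mean(0);near=np.hypot(X[...,0]-dot[0],X[...,1]-dot[1])<220
    for nm,lo,hi in(("blue",86,102),("white",54,66)):
        k=m[nm]&near&(X[...,2]>lo)&(X[...,2]<hi)
        print(nm,k.sum(),cv2.minAreaRect(X[k][:,:2].astype(np.float32)),np.median(X[k][:,2]))
    # other objects: heights>12 in the neighbourhood
    for nm,lo,hi in(("all",12,250),):
        k=((X[...,2]>lo)&(X[...,2]<hi)&(X[...,0]>250)&(X[...,0]<900)&(abs(X[...,1])<500)).astype(np.uint8)
        c,l,st,_=cv2.connectedComponentsWithStats(k)
        for i in range(1,c):
            if st[i,4]>60:
                p=X[l==i];print(st[i,4],p.min(0).round(),p.max(0).round())
E
```

```text
scene dot 35 [545.2 103.4  97.8] [543.2  99.7  94. ]
blue 1124 ((583.402587890625, 117.15374755859375), (122.25576782226562, 102.23413848876953), 19.285362243652344) 96.90332703750514
white 1803 ((556.6534423828125, 102.68843841552734), (249.68756103515625, 301.6807861328125), 19.01506996154785) 62.151031541832374
170 [ 873. -465.   95.] [ 900. -430.  231.]
748 [ 405. -451.   12.] [ 517. -336.   69.]
794 [ 556. -484.   12.] [ 693. -346.   69.]
3948 [ 797. -370.   12.] [900. 155. 194.]
5253 [402. -35.  12.] [700. 239. 102.]
873 [279. 343.  13.] [349. 412.  90.]
1541 [382. 370.  12.] [498. 484.  29.]
2957 [784. 267.  12.] [900. 405.  74.]
1957 [576. 377.  12.] [690. 492.  29.]
side dot 33 [543.9 103.7  94.9] [544.8 103.1  94. ]
blue 998 ((580.7007446289062, 117.92781066894531), (120.70658111572266, 101.0291748046875), 18.98181915283203) 94.24381017478697
white 1297 ((572.175537109375, 127.67353820800781), (244.19407653808594, 268.18609619140625), 61.655906677246094) 59.599840774924054
129 [ 870. -463.   91.] [ 900. -435.  226.]
2952 [792. -41.  12.] [900. 156. 190.]
939 [ 814. -367.   12.] [ 900. -146.   45.]
769 [ 551. -485.   12.] [ 689. -345.   63.]
482 [ 430. -445.   13.] [ 514. -339.   64.]
5422 [402. -34.  12.] [694. 239.  98.]
1623 [782. 264.  12.] [900. 405.  71.]
1392 [573. 378.  12.] [688. 492.  27.]
1941 [382. 372.  12.] [497. 485.  27.]
1247 [277. 344.  12.] [345. 413.  88.]
```

Emit:
move_arm(linear=[[-0.95,0,0.98],[-0.95,0,0.98],[-0.95,0,0.98],[-0.95,0,0.98],[-0.95,0,0.98],[-0.95,0,0.98],[-0.95,0,0.98],[-0.95,0,0.98],[-0.95,0,0.98],[-0.95,0,0.98],[-0.95,0,0.98],[-0.95,0,0.98]], twist=[[0,0.058,0],[0,0.058,0],[0,0.058,0],[0,0.058,0],[0,0.058,0],[0,0.058,0],[0,0.058,0],[0,0.058,0],[0,0.058,0],[0,0.058,0],[0,0.058,0],[0,0.058,0]], hand=[-1,-1,-1,-1,-1,-1,-1,-1,-1,-1,-1,-1])

```text
time: 1.1
tool_pos: [397.9, -163.5, 230.6]
tcp_rot: [-90.0, 0.1, -70.6]
ft_force: [0.1, -0.4, 1.0]
finger_gap: 0.1
```

```bash
cat >> h.py <<'E'
from scipy.spatial.transform import Rotation as Ro
# photometer geometry (hinge point + axes)
Y=np.radians(19.1);U=np.array([np.cos(Y),np.sin(Y),0]);V=np.array([-np.sin(Y),np.cos(Y),0])
C=np.array([582.,117.4,0]);H=C+60*U+[0,0,60]
def ph(x,y,z): return H+x*U+y*V+np.array([0,0,z])   # relative to hinge
def lin(st,p): # shift in tool axes, in units of 300 mm
    R=Ro.from_euler("xyz",st["tcp_rot"],degrees=True).as_matrix()
    return (R.T@(np.asarray(p)-st["tool_pos"])/300).round(3)
def loc(st): d=st["tool_pos"]-H; return np.round([d@U,d@V,d[2]],1)
E
python3 - <<'E'
from h import *
from bench import r
s=r.sense();print(s["time"],s["tool_pos"],s["tcp_rot"],s["finger_gap"],s["ft_force"],loc(s))
for x,y,z in((-103,0,80),(-103,0,45)): print(lin(s,ph(x,y,z)))
print(r.snapshot("wrist")["hand_eye"].round(2))
E
```

```text
1.1 [ 397.93197969 -163.53263799  230.60924369] [-90.01340154   0.10872166 -70.63035521] 0.1451222687978328 [ 0.08438948 -0.42727445  0.97039816] [-325.9 -205.2  170.6]
[-0.68   0.303  0.746]
[-0.68   0.42   0.746]
[[   1.     -0.     -0.      0.6 ]
 [   0.     -0.31    0.95 -142.92]
 [  -0.     -0.95   -0.31   78.88]
 [   0.      0.      0.      1.  ]]
```

Emit:
move_arm(linear=[[-0.68,0.3,0.755],[-0.68,0.3,0.755],[-0.68,0.3,0.755],[-0.68,0.3,0.755],[-0.68,0.3,0.755],[-0.68,0.3,0.755],[-0.68,0.3,0.755],[-0.68,0.3,0.755],[-0.68,0.3,0.755],[-0.68,0.3,0.755],[-0.68,0.3,0.755],[-0.68,0.3,0.755]], twist=[[0,0.005,0],[0,0.005,0],[0,0.005,0],[0,0.005,0],[0,0.005,0],[0,0.005,0],[0,0.005,0],[0,0.005,0],[0,0.005,0],[0,0.005,0],[0,0.005,0],[0,0.005,0]], hand=[-1,-1,-1,-1,-1,-1,-1,-1,-1,-1,-1,-1])

```text
time: 2.15
tool_pos: [544.2, 100.8, 141.1]
tcp_rot: [-90.0, 0.1, -71.3]
ft_force: [0.3, -1.0, -0.3]
finger_gap: -0.1
```

```bash
python3 - <<'E'
from h import *
from bench import r
s=r.sense();print(s["time"],s["tool_pos"],s["tcp_rot"],s["ft_force"],loc(s))
for z in(38,34,25): print(lin(s,ph(-100,0,z)))
w=r.snapshot("side");cv2.imwrite("pics/b.png",w["frame"][100:260,100:340,::-1].repeat(2,0).repeat(2,1))
E
```

```text
2.15 [544.19094604 100.82380936 141.12282965] [-9.00228033e+01  6.63869353e-02 -7.13183655e+01] [ 0.34636721 -1.03770843 -0.33645756] [-101.2   -3.3   81.1]
[-0.011  0.144  0.004]
[-0.011  0.157  0.004]
[-0.011  0.187  0.004]
```

View pics/b.png

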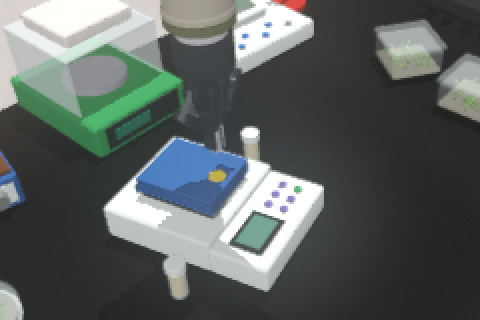

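The fingertip at (220,150) hangs right over the yellow dot at (217,176), with the flap shut. Next I press.

Emit:
move_arm(linear=[[-0.01,0.1,0.004],[-0.01,0.135,0.004],[-0.01,0.145,0.004],[-0.01,0.155,0.004],[-0.01,0.165,0.004],[-0.01,0.175,0.004],[-0.01,0.185,0.004],[-0.01,0.19,0.004],[-0.01,0.19,0.004]], twist=[[0,0,0],[0,0,0],[0,0,0],[0,0,0],[0,0,0],[0,0,0],[0,0,0],[0,0,0],[0,0,0]], hand=[-1,-1,-1,-1,-1,-1,-1,-1,-1])

```text
time: 2.95
tool_pos: [544.6, 103.8, 85.7]
tcp_rot: [-90.0, 0.0, -71.3]
ft_force: [-4.3, -1.7, 5.1]
finger_gap: 0.1
```

Emit:
move_arm(linear=[[0,0.008,0],[0,0.015,0],[0,0.02,0]], twist=[[0,0,0],[0,0,0],[0,0,0]], hand=[-1,-1,-1])

```text
time: 3.2
tool_pos: [545.1, 103.8, 84.9]
tcp_rot: [-90.0, 0.0, -71.3]
ft_force: [-28.3, -4.4, 49.1]
finger_gap: 0.2
```

It is at the stop (force rose to 49 N), so I retreat up and back.

Emit:
move_arm(linear=[[0,-0.07,-0.06],[0,-0.15,-0.2],[0,-0.35,-0.3],[0,-0.5,-0.3],[0,-0.5,-0.3],[0,-0.5,-0.3],[0,-0.5,-0.3],[0,-0.5,-0.3],[0,-0.5,-0.3],[0,-0.5,-0.3],[0,-0.5,-0.3],[0,-0.5,-0.3]], twist=[[0,0,0],[0,0,0],[0,0,0],[0,0,0],[0.22,0,0],[0.22,0,0],[0.22,0,0],[0.22,0,0],[0.22,0,0],[0.22,0,0],[0.22,0,0],[0.22,0,0]], hand=[-1,-1,-1,-1,-1,-1,-1,-1,-1,-1,-1,-1])

```text
time: 4.2
tool_pos: [460.9, 75.1, 235.3]
tcp_rot: [-70.3, 0.0, -71.3]
ft_force: [0.0, -0.3, 0.4]
finger_gap: -0.3
```

Emit:
move_arm(linear=[[0,0,0],[0,0,0],[0,0,0],[0,0,0],[0,0,0],[0,0,0],[0,0,0],[0,0,0],[0,0,0],[0,0,0],[0,0,0],[0,0,0]], twist=[[0,0,0],[0,0,0],[0,0,0],[0,0,0],[0,0,0],[0,0,0],[0,0,0],[0,0,0],[0,0,0],[0,0,0],[0,0,0],[0,0,0]], hand=[-1,-1,-1,-1,-1,-1,-1,-1,-1,-1,-1,-1])

```text
time: 5.2
tool_pos: [460.9, 75.1, 235.4]
tcp_rot: [-70.3, 0.0, -71.3]
ft_force: [0.0, 0.2, -0.3]
finger_gap: 0.2
```

```bash
python3 - <<'E'
from h import *
from bench import r
s=r.sense();print(s["time"],s["tool_pos"],s["tcp_rot"],s["ft_force"],loc(s))
ims=[]
for n in("scene","side"):
    w=r.snapshot(n);X=cloud(w);m=masks(w);L=np.stack([(X-H)@U,(X-H)@V,X[...,2]-60],-1)
    k=m["orange"]&(abs(L[...,0]+85)<50)&(abs(L[...,1])<60)&(L[...,2]>-5)&(L[...,2]<40)
    if k.sum(): 
        p=L[k];v,u=np.nonzero(k);top=p[:,2]>np.percentile(p[:,2],60)
        print(n,"cap",k.sum(),np.median(p,0),p.min(0),p.max(0),"top",p[top].mean(0), u.mean(),v.mean())
    k=m["blue"]&(abs(L[...,0]+50)<120)&(abs(L[...,1])<60)&(L[...,2]>5)
    if k.sum(): print("blue",L[k].min(0),L[k].max(0))
    y,x=(150,150) if n=="scene" else (100,120)
    ims.append(cv2.resize(w["frame"][y:y+150,x:x+200],None,fx=2.5,fy=2.5)[:,:,::-1])
cv2.imwrite("pics/c.png",np.vstack(ims)[:600*2][:750]); cv2.imwrite("pics/c.png",cv2.resize(np.hstack(ims),(800,300)))
E
```

```text
5.2 [460.91174747  75.06584554 235.35936437] [-7.02825094e+01  2.83635747e-02 -7.12802327e+01] [ 0.01955745  0.16253275 -0.29615414] [-188.3   -0.4  175.4]
scene cap 23 [-84.55193707 -10.34114716  15.06273475] [-94.40875811 -20.62783582   4.83443819] [-75.8679581   -5.66680793  19.46727611] top [-85.85199274 -12.37110572  16.84000661] 244.56521739130434 227.43478260869566
blue [-20.37272843 -50.83137933   9.76310077] [ 33.10514257  51.68589834 129.59961433]
side cap 46 [-85.35974262 -19.07327164  13.28740258] [-98.52254143 -32.3084256   11.05455787] [-74.8751891   -6.81923508  15.9461376 ] top [-87.16213498 -20.7644876   14.43584308] 208.06521739130434 188.1086956521739
blue [-22.83197746 -50.12405276   8.89395396] [ 28.46450109  53.32195056 126.1902221 ]
```

View pics/c.png

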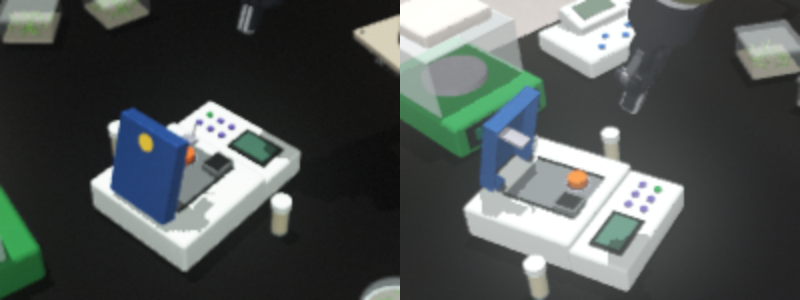

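The flap stands wide open (left crop). The orange cap shows at (577,180) in the right crop, measured at hinge-frame (-85,-20) with its top about 14 mm above the deck, so the vial is about 10 mm up. I go over the vial next.

```bash
python3 - <<'E'
from h import *
from bench import r
s=r.sense()
for z in(60,24,8): print(lin(s,ph(-78,-22,z)))
E
```

```text
[0.07  0.486 0.217]
[0.07  0.599 0.176]
[0.07  0.649 0.158]
```

Emit:
move_arm(linear=[[0.07,0.486,0.217],[0.07,0.486,0.217],[0.07,0.486,0.217],[0.07,0.486,0.217],[0.07,0.486,0.217],[0.07,0.486,0.217],[0.07,0.55,0.194],[0.07,0.6,0.176],[0.07,0.6,0.176]], twist=[[0,0,0],[0,0,0],[0,0,0],[0,0,0],[0,0,0],[0,0,0],[0,0,0],[0,0,0],[0,0,0]], hand=[-1,-1,-1,-1,-1,-1,-1,-1,-1])

```text
time: 6.05
tool_pos: [570.7, 90.6, 82.8]
tcp_rot: [-70.4, 0.1, -71.3]
ft_force: [-1.0, 0.1, -0.8]
finger_gap: -0.2
```

```bash
python3 - <<'E'
from h import *
from bench import r
s=r.sense();print(s["time"],s["ft_force"],loc(s))
for z in(18,13,8,4): print(lin(s,ph(-78,-22,z)))
w=r.snapshot("side");cv2.imwrite("pics/d.png",cv2.resize(w["frame"][130:250,130:290,::-1],None,fx=3,fy=3))
E
```

```text
6.05 [-1.01962677  0.05946968 -0.78218347] [-79.4 -21.6  22.8]
[ 0.001  0.017 -0.001]
[ 0.001  0.032 -0.007]
[ 0.001  0.048 -0.012]
[ 0.001  0.061 -0.017]
```

View pics/d.png

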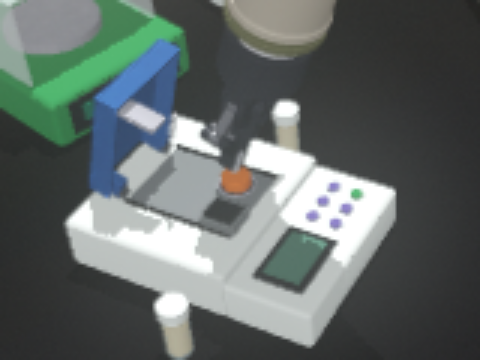

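The fingertip at (232,160) sits just above the orange cap at (236,180), clear of the open flap and the dark block. I push down slowly.

Emit:
move_arm(linear=[[0.001,0.015,0],[0.001,0.022,-0.003],[0.001,0.03,-0.006],[0.001,0.038,-0.009],[0.001,0.046,-0.012],[0.001,0.05,-0.013],[0.001,0.05,-0.013]], twist=[[0,0,0],[0,0,0],[0,0,0],[0,0,0],[0,0,0],[0,0,0],[0,0,0]], hand=[-1,-1,-1,-1,-1,-1,-1])

```text
time: 6.68
tool_pos: [573.8, 90.8, 69.7]
tcp_rot: [-70.2, -0.0, -71.3]
ft_force: [2.5, -0.0, 2.7]
finger_gap: 0.1
```

Emit:
move_arm(linear=[[0,0.008,-0.003],[0,0.014,-0.005],[0,0.02,-0.007],[0,0.026,-0.009],[0,0.026,-0.009]], twist=[[0,0,0],[0,0,0],[0,0,0],[0,0,0],[0,0,0]], hand=[-1,-1,-1,-1,-1])

```text
time: 7.1
tool_pos: [574.7, 90.9, 65.4]
tcp_rot: [-70.1, -0.0, -71.2]
ft_force: [-35.7, -5.8, 49.8]
finger_gap: 0.3
```

Emit:
move_arm(linear=[[0,-0.1,0.03],[0,-0.25,-0.02],[0,-0.4,-0.15],[0,-0.5,-0.22],[0,-0.5,-0.22],[0,-0.5,-0.22],[0,-0.5,-0.22],[0,-0.5,-0.22],[0,-0.5,-0.22]], twist=[[0,0,0],[0,0,0],[0,0,0],[0,0,0],[-0.22,0,0],[-0.22,0,0],[-0.22,0,0],[-0.22,0,0],[-0.22,0,0]], hand=[-1,-1,-1,-1,-1,-1,-1,-1,-1])

```text
time: 7.85
tool_pos: [467.3, 55.0, 182.2]
tcp_rot: [-90.1, 0.1, -71.2]
ft_force: [-0.1, -0.4, 0.1]
finger_gap: 0.1
```

```bash
python3 - <<'E'
from h import *
from bench import r
s=r.sense();print(s["time"],s["tool_pos"],s["tcp_rot"],s["ft_force"],loc(s))
w=r.snapshot("side");X=cloud(w);m=masks(w);L=np.stack([(X-H)@U,(X-H)@V,X[...,2]-60],-1)
k=m["orange"]&(abs(L[...,0]+85)<50)&(abs(L[...,1])<60)&(L[...,2]>-15)&(L[...,2]<40)
p=L[k];print("cap",k.sum(),np.median(p,0),p.min(0),p.max(0))
print("deck",np.median(L[(m["white"])&(abs(L[...,0]+60)<50)&(abs(L[...,1]+70)<15)&(abs(L[...,2])<8)],0))
for q in((-150,0,215),(50,0,215),(60,0,180),(60,0,105)): print(q,lin(s,ph(*q)))
cv2.imwrite("pics/e.png",cv2.resize(w["frame"][130:250,130:290,::-1],None,fx=3,fy=3))
E
```

```text
7.85 [467.28080836  55.0372504  182.23026345] [-9.00849194e+01  6.02616496e-02 -7.11545863e+01] [-0.12260442 -0.35899476  0.12463345] [-188.8  -21.4  122.2]
cap 41 [-85.93905142 -19.24671143   3.84718684] [-97.50566673 -30.20929381   1.29955812] [-73.14331393  -7.0137511    6.8932987 ]
deck [-61.64121507 -69.24322612  -0.1768902 ]
(-150, 0, 215) [-0.072 -0.309  0.129]
(50, 0, 215) [-0.075 -0.31   0.795]
(60, 0, 180) [-0.075 -0.194  0.829]
(60, 0, 105) [-0.075  0.056  0.829]
```

View pics/e.png

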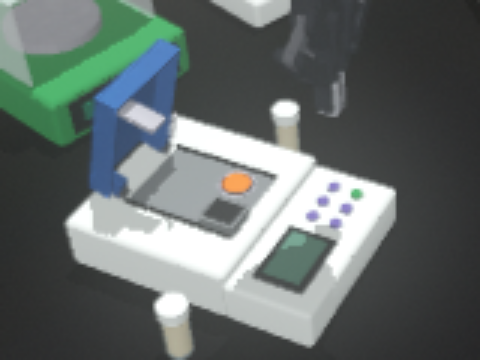

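The cap at (237,182) is now low, 3.9 mm above the deck (4 expected), so the vial is home. I go over the flap to behind it.

Emit:
move_arm(linear=[[-0.01,-0.13,0],[-0.04,-0.27,0.02],[-0.075,-0.31,0.15],[-0.075,-0.31,0.29],[-0.075,-0.31,0.43],[-0.075,-0.31,0.57],[-0.075,-0.31,0.7],[-0.075,-0.31,0.83],[-0.075,-0.31,0.83],[-0.075,-0.2,0.83],[-0.075,-0.07,0.83],[-0.075,0.05,0.83]], twist=[[0,0,0],[0,0,0],[0,0,0],[0,0,0],[0,0,0],[0,0,0],[0,0,0],[0,0,0],[0,0,0],[0,0,0],[0,0,0],[0,0,0]], hand=[-1,-1,-1,-1,-1,-1,-1,-1,-1,-1,-1,-1])

```text
time: 8.9
tool_pos: [695.5, 156.3, 166.5]
tcp_rot: [-89.9, 0.1, -71.2]
ft_force: [0.3, 0.4, 0.3]
finger_gap: 0.4
```

```bash
python3 - <<'E'
from h import *
from bench import r
s=r.sense();print(s["time"],s["tcp_rot"],s["ft_force"],loc(s))
# TCP arc: contact point local (103,34) at flap angle th, finger offset o(th) toward +x while the face is steep
for th in np.radians([70,60,50,40,30,20,12,6,2,-2,-5]):
    a=th+np.arctan2(34,103);R=np.hypot(103,34)
    o=12*np.sin(th); q=(-R*np.cos(a)+o,0,R*np.sin(a)); print(int(round(np.degrees(th))),np.round(q),lin(s,ph(*q)))
E
```

```text
8.9 [-8.98666515e+01  6.89693911e-02 -7.11785334e+01] [0.2733736  0.41743142 0.34215354] [ 60.   -0.4 106.5]
70 [  8.   0. 108.] [-0.001 -0.007 -0.173]
60 [-12.   0. 106.] [-0.     0.    -0.239]
50 [-31.   0. 101.] [ 0.     0.018 -0.303]
40 [-49.   0.  92.] [ 0.     0.047 -0.365]
30 [-66.   0.  81.] [ 0.001  0.084 -0.421]
20 [-81.   0.  67.] [ 0.001  0.13  -0.471]
12 [-91.   0.  55.] [ 0.001  0.172 -0.504]
6 [-98.   0.  45.] [ 0.001  0.205 -0.526]
2 [-101.    0.   38.] [ 0.002  0.228 -0.538]
-2 [-105.    0.   30.] [ 0.002  0.252 -0.549]
-5 [-107.    0.   25.] [ 0.002  0.271 -0.556]
```

Emit:
move_arm(linear=[[0,0,-0.08],[0,-0.005,-0.14],[0,-0.007,-0.173],[0,-0.004,-0.206],[0,0,-0.239],[0,0.008,-0.271],[0,0.018,-0.303],[0,0.032,-0.335],[0,0.047,-0.365],[0,0.065,-0.393],[0,0.084,-0.421],[0,0.107,-0.446]], twist=[[0,0,0],[0,0,0],[0,0,0],[0,0,0],[0,0,0],[0,0,0],[0,0,0],[0,0,0],[0,0,0],[0,0,0],[0,0,0],[0,0,0]], hand=[-1,-1,-1,-1,-1,-1,-1,-1,-1,-1,-1,-1])

```text
time: 9.9
tool_pos: [569.0, 112.9, 135.0]
tcp_rot: [-89.6, 0.1, -71.2]
ft_force: [2.8, 1.0, 2.2]
finger_gap: -0.1
```

```bash
python3 - <<'E'
from h import *
from bench import r
s=r.sense();print(s["time"],s["tcp_rot"],s["ft_force"],loc(s))
for q in((-81,0,67),(-91,0,55),(-98,0,45),(-100,0,38),(-101,0,31),(-101,0,26),(-101,0,22)): print(q,lin(s,ph(*q)))
w=r.snapshot("side");cv2.imwrite("pics/f.png",cv2.resize(w["frame"][110:250,110:290,::-1],None,fx=3,fy=3))
E
```

```text
9.9 [-8.96045615e+01  6.18768992e-02 -7.11982557e+01] [2.78171598 1.01471729 2.19121415] [-73.7  -0.1  75. ]
(-81, 0, 67) [-0.     0.027 -0.024]
(-91, 0, 55) [ 0.     0.066 -0.058]
(-98, 0, 45) [ 0.     0.1   -0.082]
(-100, 0, 38) [ 0.     0.123 -0.088]
(-101, 0, 31) [ 0.     0.146 -0.092]
(-101, 0, 26) [ 0.     0.163 -0.092]
(-101, 0, 22) [ 0.     0.176 -0.092]
```

View pics/f.png

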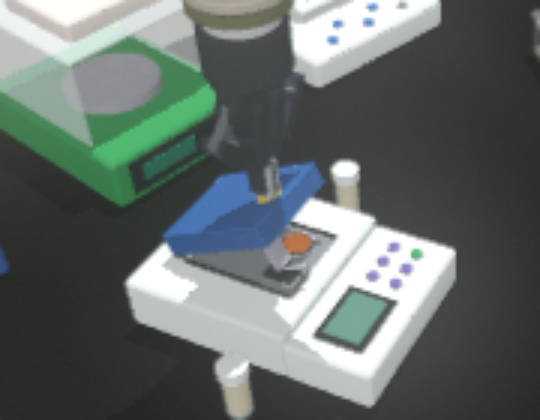

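The flap is mostly down and the fingertip is on its yellow dot at (268,197). I continue the arc and press to the stop.

Emit:
move_arm(linear=[[0,0.027,-0.024],[0,0.045,-0.041],[0,0.066,-0.058],[0,0.084,-0.07],[0,0.1,-0.082],[0,0.112,-0.086],[0,0.123,-0.088],[0,0.135,-0.09],[0,0.146,-0.09],[0,0.156,-0.09],[0,0.165,-0.09],[0,0.165,-0.09]], twist=[[0,0,0],[0,0,0],[0,0,0],[0,0,0],[0,0,0],[0,0,0],[0,0,0],[0,0,0],[0,0,0],[0,0,0],[0,0,0],[0,0,0]], hand=[-1,-1,-1,-1,-1,-1,-1,-1,-1,-1,-1,-1])

```text
time: 10.95
tool_pos: [540.1, 103.1, 84.9]
tcp_rot: [-90.0, 0.1, -71.2]
ft_force: [-14.5, -4.8, 23.2]
finger_gap: 0.3
```

Emit:
move_arm(linear=[[0,0.007,0],[0,0.014,0],[0,0.018,0]], twist=[[0,0,0],[0,0,0],[0,0,0]], hand=[-1,-1,-1])

```text
time: 11.2
tool_pos: [540.2, 103.0, 84.3]
tcp_rot: [-90.0, 0.1, -71.2]
ft_force: [-27.3, -4.7, 55.7]
finger_gap: -0.2
```

The stop is reached firmly, so I lift straight off and clear.

Emit:
move_arm(linear=[[0,-0.06,0],[0,-0.15,0],[0,-0.28,-0.05],[0,-0.4,-0.2],[0,-0.4,-0.35],[0,-0.4,-0.35],[0,-0.4,-0.35],[0,-0.4,-0.35],[0,-0.4,-0.35],[0,-0.4,-0.35],[0,-0.4,-0.35],[0,-0.4,-0.35]], twist=[[0,0,0],[0,0,0],[0,0,0],[0,0,0],[0,0,0],[0,0,0],[0,0,0],[0,0,0],[0,0,0],[0,0,0],[0,0,0],[0,0,0]], hand=[-1,-1,-1,-1,-1,-1,-1,-1,-1,-1,-1,-1])

```text
time: 12.2
tool_pos: [441.1, 69.2, 203.7]
tcp_rot: [-90.1, 0.1, -71.2]
ft_force: [0.0, -0.1, 0.1]
finger_gap: -0.1
```

Emit:
move_arm(linear=[[0,0,0],[0,0,0],[0,0,0],[0,0,0],[0,0,0],[0,0,0],[0,0,0],[0,0,0],[0,0,0],[0,0,0],[0,0,0],[0,0,0]], twist=[[0,0,0],[0,0,0],[0,0,0],[0,0,0],[0,0,0],[0,0,0],[0,0,0],[0,0,0],[0,0,0],[0,0,0],[0,0,0],[0,0,0]], hand=[-1,-1,-1,-1,-1,-1,-1,-1,-1,-1,-1,-1])

```text
time: 13.2
tool_pos: [441.0, 69.1, 203.7]
tcp_rot: [-90.1, 0.1, -71.2]
ft_force: [-0.4, 0.4, -0.1]
finger_gap: 0.2
```

```bash
python3 - <<'E'
from h import *
from bench import r
s=r.sense();print(s["time"],s["ft_force"],loc(s))
w=r.snapshot("side");X=cloud(w);m=masks(w);L=np.stack([(X-H)@U,(X-H)@V,X[...,2]-60],-1)
k=m["yellow"]&(abs(L[...,0]+80)<80)&(abs(L[...,1])<60)&(L[...,2]>0)
print("dot",k.sum(),np.median(L[k],0))
k=m["blue"]&(abs(L[...,0]+60)<100)&(abs(L[...,1])<60)&(L[...,2]>5);print("blue z",L[k].min(0),L[k].max(0))
o=np.load("pics/side0.npz")["frame"]
cv2.imwrite("pics/g.png",np.hstack([o[:,:390],w["frame"][:,:390]])[:,:,::-1])
E
```

```text
13.2 [-0.41935274  0.40086611 -0.13139741] [-209.     0.5  143.7]
dot 33 [-100.61186734    0.15127973   34.98122687]
blue z [-121.32514521  -48.94971083   11.55062692] [-1.24489229 52.40580607 38.50974621]
```

View pics/g.png

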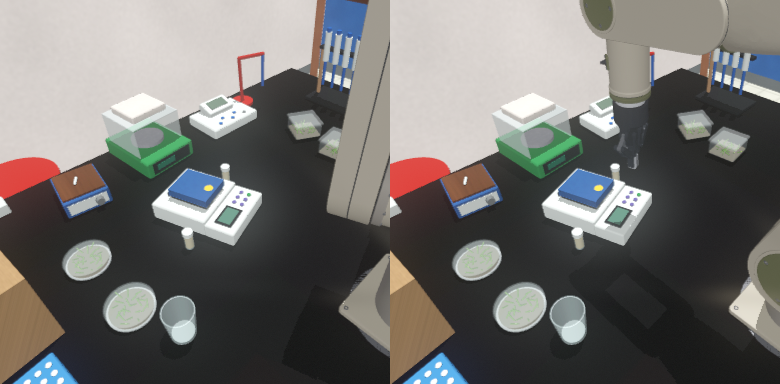

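The flap is shut, with its dot at (-100.6, 0.2, 35.0) against the latched (-100, 0, 34). The before and after views match for the vials, dishes, boxes and beaker, and the arm is clear.

```bash
python3 -c "
from bench import r
print(r.hand_in())"
```

```text
the job is handed in; nothing more can be done
None
```

The job is done and handed in at about 13 s of the 58 s allowed. I pressed the flap to its stop and let it pop wide open, then pushed the sample vial home. I then pushed the flap over from behind, pressed it to its stop and backed off.

- **Vial:** after pushing, the cap top measured 3.9 mm above the deck, against 4 mm when home; it started at about 14 mm. I couldn't see it again after the flap was shut.
- **Flap:** one second after release it was still shut, with the dot 35.0 mm above and 100.6 mm from the hinge line (34 and 100 expected when latched).
- **Forces:** the highest reading I saw was about 62 N, while pressing at the stops with the fingertips, against the 120 N limit. At the end it was about 0.
- **Other objects:** side views from before and after showed the spare vials, dishes, boxes and beaker unmoved. I compared these by eye only.

No check failed. The scene camera's heights read 2–3 mm high, so I used the side camera's for the vial and flap.

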